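Push a tile carrier under the spring lid of a tile box

TASK

Push the blue bar beside the loading board outwards with one fingertip to hold the spring-closed lid of the tile box open, and meanwhile push the tile carrier by its orange lip with the other fingertip, until the terracotta tile lies wholly inside under the lid. Then ease the bar back so that the lid shuts behind the tile without snapping down. Only push the carrier, never pinch or lift it, and leave the other pottery where it stands.

Things in the scene. Friction and masses are not known exactly. Their poses are not given: they have to be found in the camera images.
- keeper: Wooden tile box with loading board, fixed to the table. Origin at table level under the middle of the box's mouth; its x points along the board into the box, y to the left seen looking in, z up. Board top 20 mm above the table, from x -185 mm to the mouth at x 0. Guide strips, tops 26 mm high, leave a channel y -25 to +25 mm. Right of it a 6 mm high base reaches y -88 mm.
- pocket (a point): Middle of the pocket floor in the box, 45 mm beyond the mouth and 20 mm above the table: where the tile's centre should come, give or take 8 mm. The pocket continues the channel, 50 mm wide, to a back wall 84 mm beyond the mouth. Its walls are at most 34 mm above the table.
- hinge (a point): On the axis of the lid's steel hinge rod, abreast of the mouth: x 0, y -57 mm of the box, 12 mm above the table. The rod lies along the box's x; rod and blocks are at most 16 mm high. The lid's arm joins the rod at x 60 to 84 mm; short of that nothing but the low rod lies between the blue bar and the board, so a finger can pass there.
- skirt (a point): Middle of the lower edge of the lid's dark wooden skirt, 6 mm thick (box x 0 to 6 mm) and 54 mm wide, which closes the mouth. Lid shut: 26 mm above the table, so that only the thin tail of the carrier goes under it, not the tile. It rises with the lid. Behind it the lid is a clear plate to x 90 mm, its top 41 mm above the table when shut.
- bar_mid (a point): Middle of the blue bar fixed to the lid: round, 8 mm thick, along the box's x, 138 mm either way from here, an upright post at each end. Lid shut: box x -66, y -57 mm, 56 mm above the table, 44 mm straight above the hinge axis. Pushed outwards (box -y) it swings about the hinge and the lid rises. It takes about 3 N at first, 6 to 7 N at 0.4 rad; let go, it springs back fast.
- lid (a joint): Lid angle in rad: 0 shut, at most 0.7; grows as the bar is pushed outwards. From 0.3 rad the tile passes freely under the skirt. At 0.4 rad the bar has moved 17 mm outwards and sunk 4 mm, and the top of the lid is about 72 mm above the table.
- tile_mid (a point): Centre of the terracotta tile (60 mm along x by 44 mm, a blue and a white stripe), fixed on a thin loose carrier. Carrier under the tile 4 mm, top of the tile 12 mm above the board, together about 90 g; this point is 6 mm above the board. It starts flat in the channel, nearly straight. The tile is wholly inside when this point is 37 to 54 mm beyond the mouth along the box's x.
- lip (a point): Middle of the rear face of the orange upright lip at the end of the carrier's tail, 75 mm behind the tile's centre, 10 mm above the board: the place to push. The lip is 24 mm wide, 8 mm thick and 20 mm high from the board; the tail is 24 mm wide and 4 mm thick. With the tile wholly inside, tail and lip stay outside the lid, the lip's rear face 21 to 38 mm short of the mouth.
- goblet: Solid terracotta goblet, 85 mm high, 72 mm across; origin at the centre of its foot. Bystander.
- beaker: Terracotta beaker, 80 mm high, 66 mm across; origin at the centre of its underside. Bystander.
- chair: Little terracotta chair, 50 by 50 mm, 74 mm high; origin under its centre. Bystander.
Things that resemble listed ones, but are neither listed nor needed, are in the scene too. There is more than one size of the part that bears tile_mid; the job needs the middle-sized.

How it is judged:
By the outcome, as a careful person would: the job done as asked, in the order asked, and still so for the second after the job is handed in, with the robot touching nothing.
It also fails if it takes over 48 s, if anything falls off the work surface, if the arm or the gripper's body presses on something with over 40 N, if the wrist force passes 120 N, or if a joint passes its speed limit or range.

ROBOT

A 6-joint arm with a two-finger parallel gripper is mounted at the origin on the work surface. World frame = base frame: x ahead of the robot, y to its left, z up, the work surface at z = 0. Lengths are in m, angles in rad, forces in N, time in s.
With the tool pointing down it reaches from about 0.35 to 0.775 m from the base axis. Payload 5.5 kg.
Tool frame: the origin (TCP) lies at the very end of the fingers, on their centre line; the grasp point (between the pads) lies 19 mm behind it; z points along the fingers, y is the line along which they close (so a half turn about z gives the same grasp; the last joint's range is limited). The gripper opens to 85 mm and grips with 20 to 120 N. Pads are 22 mm wide; open, the fingers measure 114 mm over their backs; the gripper's body (76 mm by 85 mm) begins 54 mm behind the grasp point. The pads swing forward as they close: fully open they stand 13 mm farther back than shut.
Start: joints at [-1.413, 0.313, 0.046, 1.304, 0, 1.431], TCP at [0.169, -0.55, 0.231] pointing down, gripper open.
Joint ranges: [-2.76, 2.76], [-0.86, 1.69], [-1.03, 1.26], [-2.2, 2.34], [-1.47, 1.5], [-3.14, 3.14]. Speed limits (rad/s): [2.57, 2.57, 3.14, 3.14, 3.14, 3.14].

INTERFACE

Orientations are given as a unit quaternion [w, x, y, z].
In Python, from workcell import env gives the robot as it stands. The module is installed in compiled form; this text tells all that it offers.
- The arm moves only by the tool jog_arm, never from a script. Its argument "rows" is a list of rows, each a list of 6 numbers: the shift along the world's x, y, z in units of 40 mm (1.0 is 40 mm), then the turn, a rotation vector about the world's x, y, z in units of 6 degrees (1.0 is 6 degrees). In form: [[x, y, z, wx, wy, wz], ...]. A call has 1 to 12 rows; each row is the pose to reach, as a shift and turn from the pose commanded when the call began; what a row does not reach only later rows make up. A row lasts 1/12 s, in which the tool goes at most 41.7 mm and 7.16 degrees, less where a joint would pass 70% of its speed; a pose out of reach is approached as far as the arm can. A call with a gripper value outside its range is refused whole. "jaw" is the gripper command: -1 is fully open, 1 is shut, values between are in proportion, set as the call begins (left out, the last holds). The fingers move at their own pace and stop on an object; "force" is the grip in N (left out, the last holds). Time passes only in rows, so rows that repeat a pose let the fingers close. It gives the time, the measured TCP pose, the force, the opening and the grip force at its end, in the units of the state.
- env.get_state(): the state, without advancing time (a new reading comes with each control period).
- env.read_camera(name): name is "scene" or "top"; returns a dict with "pixels" (420x560x3 uint8, red, green, blue), "mtx" (3x3 intrinsics, pixels), "cam_to_world" (4x4, takes a point from camera to world coordinates). Camera axes: x right, y up, looking along -z (the intrinsics and any distortion apply to the point x, -y, -z); pixel columns grow to the right and rows downward; lengths in m; the calibration is good to about 2 mm. A picture is of the moment at which its call begins. There is no depth.
- env.hand_in(): hands the job in; it is judged then, once.
The state is a dict: "clock": time; "joint_pos": joint angles; "qvel": joint speeds; "tau": joint torques, N m; "tcp_pos": TCP position; "orientation": TCP orientation; "wrist_force": force on the tool from outside, world axes, zero at the start; "ft_torque": the same for the moment, N m; "finger_gap": finger opening in m; "grip_force": force on a finger pad.
Only numpy, scipy, OpenCV 4.12 (cv2) and the standard library are available. Lean on these libraries where they do the work, as an engineer would, in place of code of your own. Each camera call takes 0.05 s, during which the arm holds its last target. There are 200 camera calls.

## Working session

There is one attempt and no reset: what is moved stays moved. The work goes in short steps, Python scripts to look and compute and a tool call to move; the robot and the scene stay as the last step left them, time stands still between calls to the robot, and variables do not carry over. Pictures are saved under pics/ and viewed, at most 13 in all, crops included, and the job is handed in when it is done.

Besides the shell and the picture viewer there is one more tool, called as name(argument=value, ...), one argument or row to a line, values as JSON. jog_arm: Moves the arm, as the interface text tells. Its arguments: {"type":"object","properties":{"rows":{"type":"array","items":{"type":"array","items":{"type":"number"}}},"jaw":{"type":"number"},"force":{"type":"number"}},"required":["rows"]}

```bash
mkdir -p pics
cat > h.py <<'E'
from workcell import env
import numpy as np, cv2
def cam(n):
    c=env.read_camera(n); return c
def save(c,f): cv2.imwrite('pics/'+f,c['pixels'][:,:,::-1])
def ray(c,u,v):
    K=np.array(c['mtx']);T=np.array(c['cam_to_world'])
    d=np.linalg.inv(K)@[u,v,1]; d=T[:3,:3]@[d[0],-d[1],-d[2]]
    return T[:3,3],d
def pz(c,u,v,z):
    o,d=ray(c,u,v); return o+d*(z-o[2])/d[2]
def proj(c,p):
    K=np.array(c['mtx']);T=np.array(c['cam_to_world'])
    q=T[:3,:3].T@(np.array(p)-T[:3,3]); q=K@[q[0],-q[1],-q[2]]; return q[:2]/q[2]
E
python3 - <<'E'
from h import *
import pickle
for n in ['scene','top']:
    c=cam(n); save(c,n+'0.png'); pickle.dump(c,open(n+'0.pkl','wb')); print(c['mtx'],c['cam_to_world'],[k for k in c])
print(env.get_state())
E
```

```text
[[465.98671975   0.         271.59713782]
 [  0.         465.98671975 210.44107896]
 [  0.           0.           1.        ]] [[-0.48339284 -0.56376701  0.66970002  1.14451927]
 [ 0.87534904 -0.31982583  0.36259549  0.32049387]
 [ 0.00976799  0.76149734  0.64809443  0.57602842]
 [ 0.          0.          0.          1.        ]] ['pixels', 'mtx', 'cam_to_world']
[[500.88204072   0.         282.55545391]
 [  0.         500.88204072 206.29836994]
 [  0.           0.           1.        ]] [[ 7.96361336e-04  9.97827287e-01 -6.58792108e-02  5.50979935e-01]
 [-9.99914362e-01 -6.59974482e-05 -1.30867869e-02  1.56053345e-02]
 [-1.30627009e-02  6.58839908e-02  9.97741783e-01  9.91852036e-01]
 [ 0.00000000e+00  0.00000000e+00  0.00000000e+00  1.00000000e+00]] ['pixels', 'mtx', 'cam_to_world']
{'clock': 0.1, 'joint_pos': array([-1.41261720e+00,  3.13916360e-01,  4.51362613e-02,  1.30357375e+00,
        1.96239568e-05,  1.43123343e+00]), 'qvel': array([-0.00051332, -0.00242153,  0.00262907,  0.00013618, -0.0020499 ,
        0.00053111]), 'tau': array([ 2.71560151e-03, -4.81727242e+01,  2.99242562e+01,  1.27678982e-02,
        4.14682603e-06, -9.65969576e-06]), 'tcp_pos': array([ 0.1686332 , -0.54927544,  0.23052097]), 'orientation': array([-7.78820110e-04,  9.88938863e-01,  1.48321675e-01,  2.56284632e-06]), 'wrist_force': array([-0.49247487,  0.2777436 ,  0.79810223]), 'ft_torque': array([0.02474337, 0.01154293, 0.02381412]), 'grip_force': 0.0, 'finger_gap': 0.08540127580282035}
```

View pics/top0.png

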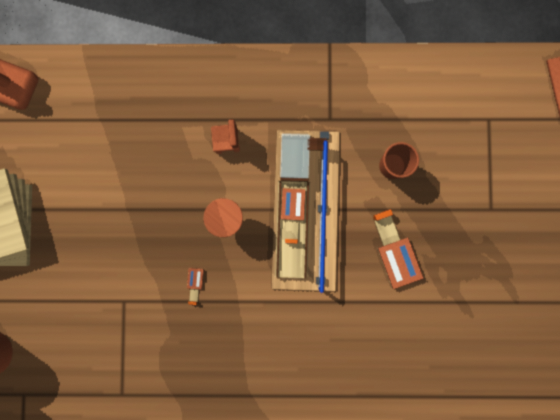

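View pics/scene0.png

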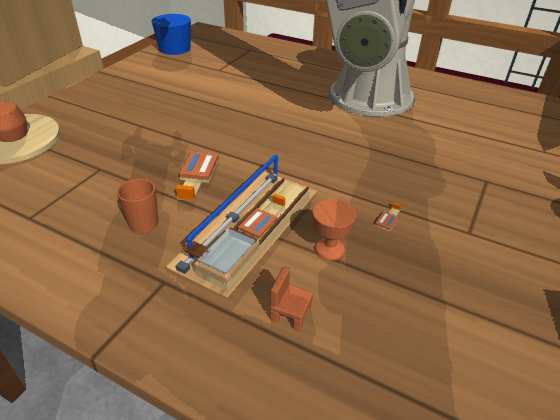

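Top view: three look-alike tiles: small (195,280), one in the channel (293,205), large (400,262). The channel tile fits (middle size, lying on the board). I'll confirm this in a crop and pick out reference points.

Run:
```python
import pickle,cv2
for n,(u,v,w,h,s) in {'top':(262,122,90,175,3.4),'scene':(160,145,170,155,3.8)}.items():
    p=pickle.load(open(n+'0.pkl','rb'))['pixels'][v:v+h,u:u+w,::-1]
    cv2.imwrite(f'pics/{n}c.png',cv2.resize(p,None,fx=s,fy=s,interpolation=cv2.INTER_CUBIC))
```

```text
(no output)
```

View pics/topc.png

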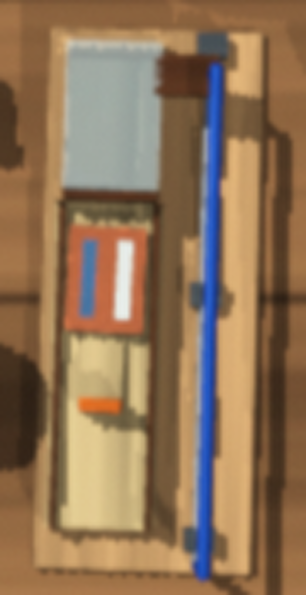

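View pics/scenec.png

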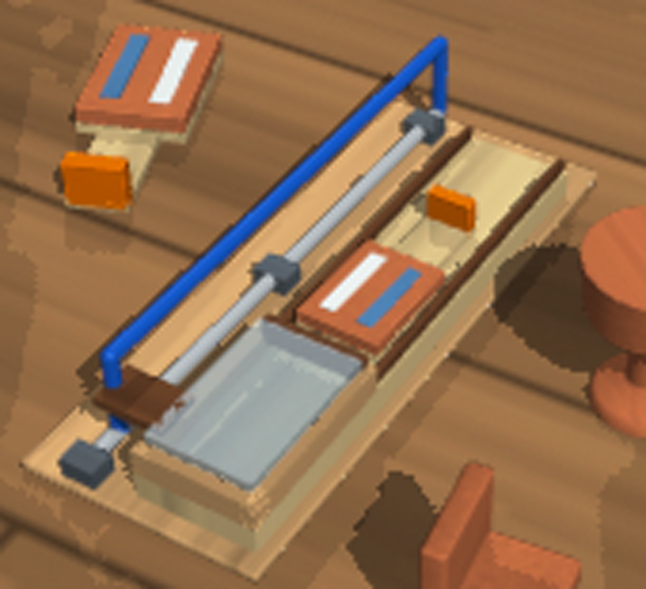

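Channel tile at crop px (107,278) is middle-sized next to the small and large ones, with its lip at (100,405), so it is the right one. Next I fit the box pose.

Run:
```python
from h import *
import pickle
from scipy.optimize import least_squares
t=pickle.load(open('top0.pkl','rb'));s=pickle.load(open('scene0.pkl','rb'))
T=lambda u,v:(262+u/3.4,122+v/3.4); S=lambda u,v:(160+u/3.8,145+v/3.8)
obs=[(t,T(216,66),(72,-57,56)),(t,T(203,573),(-204,-57,56)),
 (s,S(110,354),(72,-57,56)),(s,S(441,42),(-204,-57,56)),
 (t,T(62,530),(-185,25,20)),(t,T(147,531),(-185,-25,20)),
 (t,T(267,34),None),(t,T(251,574),None)]
def W(p,b):
    c,q=np.cos(p[2]),np.sin(p[2]);b=np.array(b)/1000
    return [p[0]+c*b[0]-q*b[1],p[1]+q*b[0]+c*b[1],b[2]]
o=[x for x in obs if x[2]]
r=least_squares(lambda p:np.concatenate([proj(c,W(p,b))-uv for c,uv,b in o]),[.58,0,0])
p=r.x;print('box',p,r.fun.reshape(-1,2).round(1).tolist())
np.save('box.npy',p)
def inv(w):
    c,q=np.cos(p[2]),np.sin(p[2]);d=w[:2]-p[:2];return np.array([c*d[0]+q*d[1],-q*d[0]+c*d[1]])*1000
print('lip rear',inv(pz(t,*T(100,412),.04)),'lip front',inv(pz(t,*T(100,398),.04)))
print('lip scene top mid',inv(pz(s,*S(452,198),.04)))
print('tile',inv(pz(t,*T(107,278),.032)))
print('skirt bottom front top',inv(pz(t,*T(110,200),.041)))
q=env.get_state()['tcp_pos']
for n,b in dict(hover=(-125,-6,0)).items(): print(n,W(p,b))
```

```text
box [ 0.6622348   0.00591688 -0.02431538] [[-0.1, 1.4], [0.8, -0.2], [-0.1, 0.0], [-1.2, -0.2], [-1.4, -0.5], [-0.4, -0.1]]
lip rear [-118.53765466    2.4521141 ] lip front [-110.75357146    2.63855488]
lip scene top mid [-111.53281904    5.44291953]
tile [-43.02095199   0.26916814]
skirt bottom front top [ 0.25837453 -0.31190516]
hover [np.float64(0.5371258686247181), np.float64(0.0029577805309188455), np.float64(0.0)]
```

Box pose: mouth at (0.662, 0.006), yaw −1.4°. Next is a traverse to above the spot behind the lip, turning +161.5° to suit the range of joint 6.

jog_arm(
  rows=[
    [0.37,0.57,0,0,0,1.12],
    [0.74,1.15,0,0,0,2.24],
    [1.1,1.72,0,0,0,3.36],
    [1.47,2.29,0,0,0,4.49],
    [1.84,2.87,0,0,0,5.61],
    [2.21,3.44,0,0,0,6.73],
    [2.58,4.01,0,0,0,7.85],
    [2.95,4.59,0,0,0,8.97],
    [3.31,5.16,0,0,0,10.1],
    [3.68,5.73,0,0,0,11.2],
    [4.05,6.31,0,0,0,12.3],
    [4.42,6.88,0,0,0,13.46],
  ],
  jaw=-0.176,
)

```text
clock: 1.1
tcp_pos: [0.3458, -0.2731, 0.231]
orientation: [-0.0, 0.655, 0.756, 0.0]
wrist_force: [0.6, -0.2, -0.8]
finger_gap: 0.0503
grip_force: 0.0
```

jog_arm(
  rows=[
    [0.37,0.57,0,0,0,1.12],
    [0.74,1.15,0,0,0,2.24],
    [1.1,1.72,0,0,0,3.36],
    [1.47,2.29,0,0,0,4.49],
    [1.84,2.87,0,0,0,5.61],
    [2.21,3.44,0,0,0,6.73],
    [2.58,4.01,0,0,0,7.85],
    [2.95,4.59,0,0,0,8.97],
    [3.31,5.16,0,0,0,10.1],
    [3.68,5.73,0,0,0,11.2],
    [4.05,6.31,0,0,0,12.3],
    [4.42,6.88,0,0,0,13.46],
  ],
)

```text
clock: 2.1
tcp_pos: [0.5226, 0.0021, 0.2309]
orientation: [-0.0, 0.009, 1.0, 0.0]
wrist_force: [0.3, -0.8, 0.8]
finger_gap: 0.0503
grip_force: 0.0
```

```bash
cat >> h.py <<'E'
def st():
    s=env.get_state();p=np.load('box.npy');c,q=np.cos(p[2]),np.sin(p[2]);d=s['tcp_pos'][:2]-p[:2]
    w,x,y,z=s['orientation']
    print('t',round(s['clock'],2),'tcp',s['tcp_pos'].round(4),'box mm',(np.array([c*d[0]+q*d[1],-q*d[0]+c*d[1]])*1000).round(1),
     'ty',np.round([2*(x*y-w*z),1-2*(x*x+z*z),2*(y*z+w*x)],3),'F',s['wrist_force'].round(1),'gap',round(s['finger_gap'],4),'g',s['grip_force'],'q',s['joint_pos'].round(2))
E
python3 -c "
from h import *
st()"
```

```text
t 2.1 tcp [0.5226 0.0021 0.2309] box mm [-139.5   -7.2] ty [0.019 1.    0.   ] F [ 0.3 -0.8  0.8] gap 0.0503 g 0.0 q [-0.15  0.21 -0.09  1.27  0.   -0.13]
```

jog_arm(
  rows=[
    [0,0,-0.7,0,0,0],
    [0,0,-1.5,0,0,0],
    [0,0,-2.3,0,0,0],
    [0,0,-3.1,0,0,0],
    [0,0,-3.7,0,0,0],
    [0,0,-3.9,0,0,0],
    [0,0,-3.9,0,0,0],
  ],
)

```text
clock: 2.68
tcp_pos: [0.52, 0.001, 0.0729]
orientation: [-0.003, 0.012, 1.0, 0.0]
wrist_force: [-0.6, 0.4, -0.5]
finger_gap: 0.0504
grip_force: 0.0
```

```bash
python3 -c "
from h import *
c=cam('scene');p=c['pixels'][60:260,160:360,::-1]
cv2.imwrite('pics/near.png',cv2.resize(p,None,fx=3,fy=3,interpolation=cv2.INTER_CUBIC))
st()"
```

```text
t 2.73 tcp [0.5216 0.0008 0.0748] box mm [-140.5   -8.6] ty [0.025 1.    0.   ] F [ 0. -0. -0.] gap 0.0501 g 0.0 q [-0.15  0.32 -0.35  0.9   0.   -0.13]
```

View pics/near.png

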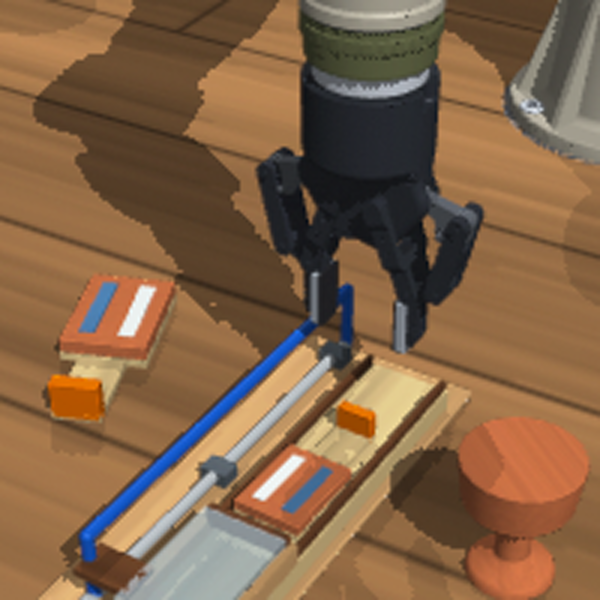

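The fingers straddle as planned: right finger (crop 320,315) just inside the bar, left (403,345) above the board behind the lip (355,418). Next I lower with a few mm extra clearance from the bar.

jog_arm(
  rows=[
    [0,0.12,-0.2,0,0,0],
    [0,0.12,-0.5,0,0,0],
    [0,0.12,-0.8,0,0,0],
    [0,0.12,-1.0,0,0,0],
    [0,0.12,-1.1,0,0,0],
    [0,0.12,-1.1,0,0,0],
  ],
)

```text
clock: 3.23
tcp_pos: [0.5223, 0.0056, 0.0313]
orientation: [-0.0, 0.012, 1.0, 0.0]
wrist_force: [-0.1, 0.1, 0.1]
finger_gap: 0.0504
grip_force: 0.0
```

jog_arm(
  rows=[
    [0,-0.03,0,0,0,0],
    [0,-0.07,0,0,0,0],
    [0,-0.1,0,0,0,0],
    [0,-0.14,0,0,0,0],
    [0,-0.17,0,0,0,0],
    [0,-0.2,0,0,0,0],
    [0,-0.2,0,0,0,0],
  ],
)

```text
clock: 3.82
tcp_pos: [0.5224, -0.0028, 0.0314]
orientation: [0.0, 0.013, 1.0, 0.0]
wrist_force: [0.3, -0.2, -0.1]
finger_gap: 0.0501
grip_force: 0.0
```

```bash
python3 -c "
from h import *
c=cam('scene');p=c['pixels'][110:290,150:350,::-1]
cv2.imwrite('pics/near2.png',cv2.resize(p,None,fx=3,fy=3,interpolation=cv2.INTER_CUBIC))
st()"
```

```text
t 3.87 tcp [ 0.5223 -0.0027  0.0314] box mm [-139.7  -12. ] ty [0.025 1.    0.   ] F [ 0.1  0.5 -0.1] gap 0.0502 g 0.0 q [-0.16  0.36 -0.41  0.8   0.   -0.13]
```

View pics/near2.png

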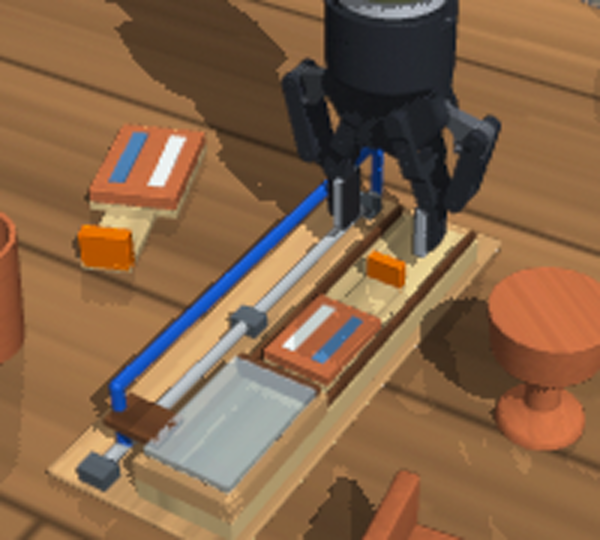

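Clear descent: right finger between bar and rod (crop 342,200), left finger behind the lip in the channel (427,235). Next I push the bar outwards in small steps.

jog_arm(
  rows=[
    [0,-0.03,0,0,0,0],
    [0,-0.06,0,0,0,0],
    [0,-0.09,0,0,0,0],
    [0,-0.12,0,0,0,0],
    [0,-0.15,0,0,0,0],
    [0,-0.15,0,0,0,0],
  ],
)

```text
clock: 4.37
tcp_pos: [0.5221, -0.0085, 0.0314]
orientation: [-0.0, 0.012, 1.0, 0.0]
wrist_force: [-1.3, 4.3, 3.3]
finger_gap: 0.0499
grip_force: 1.8
```

jog_arm(
  rows=[
    [0,-0.04,0,0,0,0],
    [0,-0.08,0,0,0,0],
    [0,-0.12,0,0,0,0],
    [0,-0.16,0,0,0,0],
    [0,-0.2,0,0,0,0],
    [0,-0.2,0,0,0,0],
  ],
)

```text
clock: 4.87
tcp_pos: [0.5219, -0.0164, 0.0308]
orientation: [-0.0, 0.012, 1.0, 0.001]
wrist_force: [0.4, 5.8, -1.9]
finger_gap: 0.0504
grip_force: 2.6
```

jog_arm(
  rows=[
    [0,-0.04,0,0,0,0],
    [0,-0.08,0,0,0,0],
    [0,-0.12,0,0,0,0],
    [0,-0.16,0,0,0,0],
    [0,-0.2,0,0,0,0],
    [0,-0.23,0,0,0,0],
    [0,-0.23,0,0,0,0],
  ],
)

```text
clock: 5.45
tcp_pos: [0.5214, -0.0243, 0.0301]
orientation: [-0.001, 0.012, 1.0, 0.002]
wrist_force: [0.6, 8.1, -6.1]
finger_gap: 0.0506
grip_force: 4.3
```

```bash
python3 -c "
from h import *
c=cam('scene');p=c['pixels'][110:290,150:350,::-1]
cv2.imwrite('pics/near3.png',cv2.resize(p,None,fx=3,fy=3,interpolation=cv2.INTER_CUBIC))
b=np.load('box.npy');C,Q=np.cos(b[2]),np.sin(b[2])
for a in [0,.2,.3,.4,.5]:
    y=-57-44*np.sin(a);z=12+44*np.cos(a)
    print(a,[((proj(c,[b[0]+(C*X-Q*y)/1e3,b[1]+(Q*X+C*y)/1e3,z/1e3])-[150,110])*3).round() for X in (72,-66)])
st()"
```

```text
0 [array([117., 384.]), array([259., 248.])]
0.2 [array([104., 380.]), array([247., 244.])]
0.3 [array([ 98., 379.]), array([242., 243.])]
0.4 [array([ 92., 378.]), array([236., 243.])]
0.5 [array([ 87., 378.]), array([231., 244.])]
t 5.5 tcp [ 0.5214 -0.0242  0.0301] box mm [-140.1  -33.5] ty [0.024 1.    0.004] F [ 2.1  8.9 -6.2] gap 0.05 g 4.313070327043533 q [-0.2   0.37 -0.41  0.8   0.   -0.18]
```

View pics/near3.png

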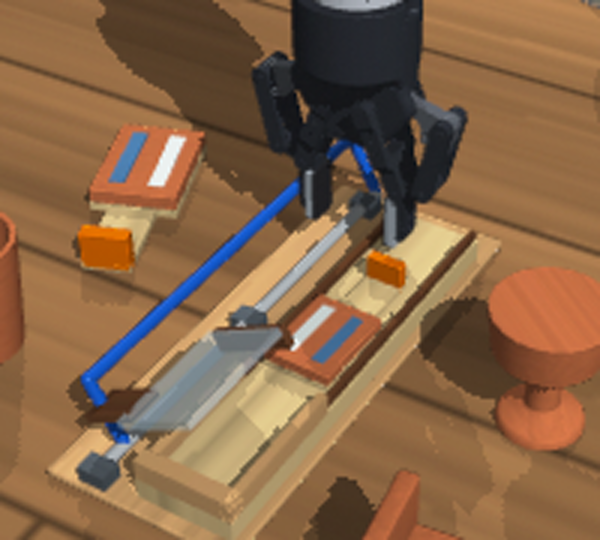

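The lid is open to ≈0.42 rad (bar corner at crop 90,378) and the skirt is clear. The left finger (397,230) is squarely behind the lip. Next I push the carrier in along the box axis.

jog_arm(
  rows=[
    [0.1,0,0,0,0,0],
    [0.2,0,0,0,0,0],
    [0.3,-0.01,0,0,0,0],
    [0.4,-0.01,0,0,0,0],
    [0.5,-0.01,0,0,0,0],
    [0.6,-0.01,0,0,0,0],
    [0.7,-0.02,0,0,0,0],
    [0.8,-0.02,0,0,0,0],
    [0.9,-0.02,0,0,0,0],
    [1.0,-0.02,0,0,0,0],
    [1.1,-0.03,0,0,0,0],
    [1.2,-0.03,0,0,0,0],
  ],
)

```text
clock: 6.5
tcp_pos: [0.5677, -0.0259, 0.0301]
orientation: [-0.003, 0.012, 1.0, 0.001]
wrist_force: [-4.7, 7.6, 0.9]
finger_gap: 0.0505
grip_force: 3.7
```

jog_arm(
  rows=[
    [0.1,0,0,0,0,0],
    [0.2,0,0,0,0,0],
    [0.3,-0.01,0,0,0,0],
    [0.4,-0.01,0,0,0,0],
    [0.5,-0.01,0,0,0,0],
    [0.6,-0.01,0,0,0,0],
    [0.7,-0.02,0,0,0,0],
    [0.8,-0.02,0,0,0,0],
    [0.9,-0.02,0,0,0,0],
    [1.0,-0.02,0,0,0,0],
    [1.0,-0.02,0,0,0,0],
  ],
)

```text
clock: 7.42
tcp_pos: [0.6088, -0.0267, 0.0302]
orientation: [-0.002, 0.012, 1.0, 0.001]
wrist_force: [-2.4, 6.4, -0.1]
finger_gap: 0.0505
grip_force: 3.3
```

```bash
python3 -c "
from h import *
c=cam('scene');p=c['pixels'][110:290,150:350,::-1]
cv2.imwrite('pics/near4.png',cv2.resize(p,None,fx=3,fy=3,interpolation=cv2.INTER_CUBIC))
b=np.load('box.npy');C,Q=np.cos(b[2]),np.sin(b[2])
f=lambda X,Y,z:((proj(c,[b[0]+(C*X-Q*Y)/1e3,b[1]+(Q*X+C*Y)/1e3,z/1e3])-[150,110])*3).round()
print('pocket tile corners @45', [f(45+a,d,32) for a in(-30,30) for d in(-22,22)],'lip top rear @-30',f(-30,-12,40),f(-30,12,40))
st()"
```

```text
pocket tile corners @45 [array([233., 377.]), array([299., 405.]), array([170., 444.]), array([238., 475.])] lip top rear @-30 [291. 327.] [326. 342.]
t 7.47 tcp [ 0.6088 -0.0267  0.0302] box mm [-52.6 -33.9] ty [0.024 1.    0.002] F [-2.7  7.2 -0.5] gap 0.0499 g 3.389333188533783 q [-0.18  0.51 -0.17  0.89  0.   -0.15]
```

View pics/near4.png

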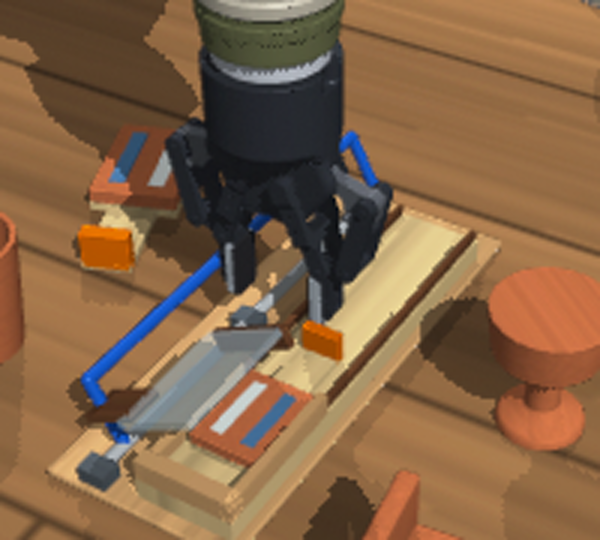

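The tile's corners (188,435)/(245,467) are about 11.5 mm short of target, which agrees with the TCP. One last 11.5 mm push, then a small back-off in x with the lid still held.

jog_arm(
  rows=[
    [0.05,0,0,0,0,0],
    [0.1,0,0,0,0,0],
    [0.15,0,0,0,0,0],
    [0.2,0,0,0,0,0],
    [0.25,-0.01,0,0,0,0],
    [0.29,-0.01,0,0,0,0],
    [0.29,-0.01,0,0,0,0],
    [0.29,-0.01,0,0,0,0],
  ],
)

```text
clock: 8.13
tcp_pos: [0.6198, -0.0271, 0.0301]
orientation: [-0.002, 0.012, 1.0, 0.001]
wrist_force: [-2.7, 6.6, -0.6]
finger_gap: 0.0501
grip_force: 3.5
```

jog_arm(
  rows=[
    [-0.05,0,0,0,0,0],
    [-0.1,0,0,0,0,0],
    [-0.15,0,0,0,0,0],
    [-0.2,0,0,0,0,0],
    [-0.25,0,0,0,0,0],
    [-0.25,0,0,0,0,0],
  ],
)

```text
clock: 8.63
tcp_pos: [0.6138, -0.0273, 0.0317]
orientation: [0.002, 0.012, 1.0, 0.001]
wrist_force: [2.7, 6.7, -1.1]
finger_gap: 0.0498
grip_force: 3.5
```

```bash
python3 -c "
from h import *
c=cam('scene');p=c['pixels'][170:290,160:300,::-1]
cv2.imwrite('pics/near5.png',cv2.resize(p,None,fx=4,fy=4,interpolation=cv2.INTER_CUBIC))
b=np.load('box.npy');C,Q=np.cos(b[2]),np.sin(b[2])
f=lambda X,Y,z:((proj(c,[b[0]+(C*X-Q*Y)/1e3,b[1]+(Q*X+C*Y)/1e3,z/1e3])-[160,170])*4).round()
print('pocket tile corners @45', [f(45+a,d,32) for a in(-30,30) for d in(-22,22)])
st()"
```

```text
pocket tile corners @45 [array([271., 263.]), array([359., 301.]), array([186., 351.]), array([277., 393.])]
t 8.68 tcp [ 0.6138 -0.0273  0.0317] box mm [-47.6 -34.4] ty [0.023 1.    0.002] F [ 3.1  7.3 -0.8] gap 0.0502 g 3.5330575704574585 q [-0.18  0.51 -0.17  0.89  0.   -0.15]
```

View pics/near5.png

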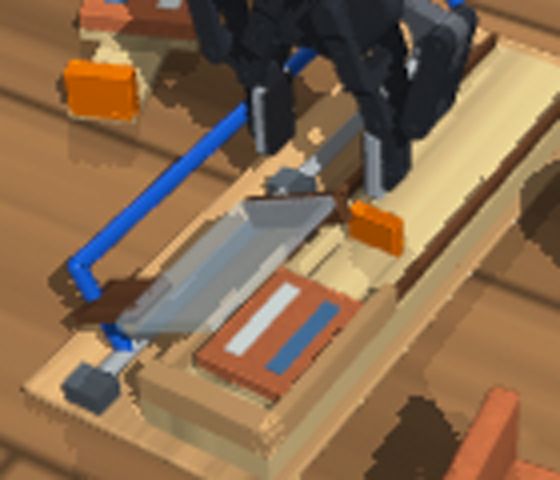

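The tile is at x≈45 mm (corners match the prediction within ~1 mm along x) and the lip is released. Next I ease the bar back slowly.

jog_arm(
  rows=[
    [0,0.02,0,0,0,0],
    [0,0.04,0,0,0,0],
    [0,0.06,0,0,0,0],
    [0,0.08,0,0,0,0],
    [0,0.1,0,0,0,0],
    [0,0.12,0,0,0,0],
    [0,0.14,0,0,0,0],
    [0,0.16,0,0,0,0],
    [0,0.18,0,0,0,0],
    [0,0.2,0,0,0,0],
    [0,0.22,0,0,0,0],
    [0,0.24,0,0,0,0],
  ],
)

```text
clock: 9.68
tcp_pos: [0.6117, -0.0185, 0.0312]
orientation: [-0.0, 0.012, 1.0, -0.0]
wrist_force: [1.1, 3.2, 2.0]
finger_gap: 0.0503
grip_force: 2.1
```

jog_arm(
  rows=[
    [0,0.01,0,0,0,0],
    [0,0.03,0,0,0,0],
    [0,0.04,0,0,0,0],
    [0,0.05,0,0,0,0],
    [0,0.07,0,0,0,0],
    [0,0.08,0,0,0,0],
    [0,0.09,0,0,0,0],
    [0,0.11,0,0,0,0],
    [0,0.12,0,0,0,0],
    [0,0.13,0,0,0,0],
    [0,0.15,0,0,0,0],
    [0,0.16,0,0,0,0],
  ],
)

```text
clock: 10.68
tcp_pos: [0.6118, -0.0121, 0.0313]
orientation: [-0.0, 0.012, 1.0, 0.0]
wrist_force: [-0.3, 3.0, 3.0]
finger_gap: 0.0501
grip_force: 1.8
```

jog_arm(
  rows=[
    [0,0.01,0,0,0,0],
    [0,0.02,0,0,0,0],
    [0,0.03,0,0,0,0],
    [0,0.04,0,0,0,0],
    [0,0.05,0,0,0,0],
    [0,0.06,0,0,0,0],
    [0,0.07,0,0,0,0],
    [0,0.08,0,0,0,0],
    [0,0.09,0,0,0,0],
    [0,0.1,0,0,0,0],
    [0,0.11,0,0,0,0],
    [0,0.12,0,0,0,0],
  ],
)

```text
clock: 11.68
tcp_pos: [0.6119, -0.0073, 0.0312]
orientation: [0.0, 0.012, 1.0, 0.0]
wrist_force: [1.2, 2.7, 1.0]
finger_gap: 0.0502
grip_force: 1.5
```

jog_arm(
  rows=[
    [0,0.01,0,0,0,0],
    [0,0.02,0,0,0,0],
    [0,0.03,0,0,0,0],
    [0,0.04,0,0,0,0],
    [0,0.05,0,0,0,0],
    [0,0.06,0,0,0,0],
    [0,0.07,0,0,0,0],
    [0,0.08,0,0,0,0],
    [0,0.09,0,0,0,0],
    [0,0.1,0,0,0,0],
    [0,0.11,0,0,0,0],
    [0,0.12,0,0,0,0],
  ],
)

```text
clock: 12.68
tcp_pos: [0.6119, -0.0025, 0.0313]
orientation: [0.0, 0.012, 1.0, 0.0]
wrist_force: [0.3, 0.8, -0.0]
finger_gap: 0.0505
grip_force: 0.0
```

jog_arm(
  rows=[
    [0,0.01,0,0,0,0],
    [0,0.02,0,0,0,0],
    [0,0.03,0,0,0,0],
    [0,0.04,0,0,0,0],
    [0,0.05,0,0,0,0],
    [0,0.06,0,0,0,0],
    [0,0.07,0,0,0,0],
    [0,0.08,0,0,0,0],
  ],
)

```text
clock: 13.35
tcp_pos: [0.6119, 0.0007, 0.0313]
orientation: [-0.0, 0.012, 1.0, 0.0]
wrist_force: [0.8, -0.6, 0.5]
finger_gap: 0.0499
grip_force: 0.0
```

```bash
python3 -c "
from h import *
c=cam('scene');p=c['pixels'][170:290,160:300,::-1]
cv2.imwrite('pics/near6.png',cv2.resize(p,None,fx=4,fy=4,interpolation=cv2.INTER_CUBIC))
st()"
```

```text
t 13.4 tcp [0.6119 0.0008 0.0313] box mm [-50.2  -6.4] ty [0.025 1.    0.   ] F [ 0.  -0.3  0.5] gap 0.0499 g 0.0 q [-0.13  0.51 -0.17  0.89  0.   -0.11]
```

View pics/near6.png

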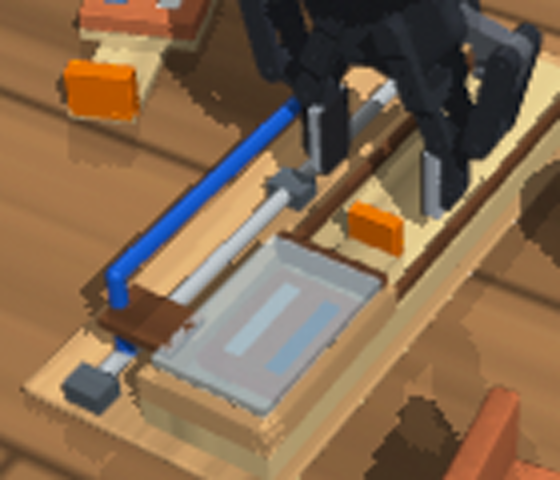

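The lid is shut, with the tile seen beneath the clear plate (270,330), the lip outside at (375,228), and no contact force. I'll withdraw straight up.

jog_arm(
  rows=[
    [0,0,0.15,0,0,0],
    [0,0,0.4,0,0,0],
    [0,0,0.7,0,0,0],
    [0,0,1.2,0,0,0],
    [0,0,1.8,0,0,0],
    [0,0,2.4,0,0,0],
    [0,0,3.0,0,0,0],
    [0,0,3.5,0,0,0],
    [0,0,3.5,0,0,0],
  ],
)

```text
clock: 14.15
tcp_pos: [0.6147, 0.0003, 0.1777]
orientation: [0.005, 0.012, 1.0, -0.0]
wrist_force: [0.6, -0.6, 0.8]
finger_gap: 0.0503
grip_force: 0.0
```

```bash
python3 -c "
from h import *
c=cam('scene');p=c['pixels'][130:300,120:350,::-1]
cv2.imwrite('pics/end.png',cv2.resize(p,None,fx=3,fy=3,interpolation=cv2.INTER_CUBIC))
st()"
```

```text
t 14.2 tcp [6.139e-01 4.000e-04 1.753e-01] box mm [-48.2  -6.7] ty [ 0.025  1.    -0.001] F [ 0.2  0.1 -0.3] gap 0.0505 g 0.0 q [-0.13  0.4   0.04  1.2   0.   -0.11]
```

View pics/end.png

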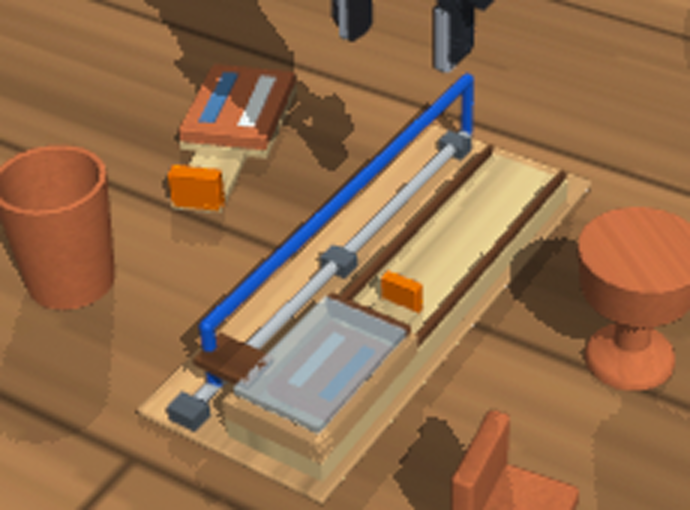

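The end view shows the lid shut, the tile inside (330,360), the lip outside at (402,290), the pottery untouched and the gripper clear.

```bash
python3 -c "
from h import *
print(env.hand_in())"
```

```text
the job is handed in; nothing more can be done
None
```

The job is handed in at about 14 s: the middle-sized tile lies wholly inside, about 45 mm beyond the mouth, the lid was eased shut behind it, and the goblet, beaker and chair were left untouched.

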